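Wind up the decorating wheel and give it a trial turn

ROBOT

A 7-joint arm with a two-finger parallel gripper is mounted at the origin on the work surface. World frame = base frame: x ahead of the robot, y to its left, z up, the work surface at z = 0. Lengths are in mm, angles in rad, forces in N, time in s.
With the tool pointing down it reaches from about 400 to 875 mm from the base axis. Payload 6.5 kg.
Tool frame: the origin (TCP) lies at the very end of the fingers, on their centre line; the grasp point (between the pads) lies 19 mm behind it; z points along the fingers, y is the line along which they close (so a half turn about z gives the same grasp; the last joint's range is limited). The gripper opens to 88 mm and grips with 3 to 60 N. Pads are 18 mm wide; open, the fingers measure 123 mm over their backs; the gripper's body (75 mm by 187 mm) begins 45 mm behind the grasp point.
Start: joints at [1.07, 0.536, -0.004, 1.538, 0.003, 1.067, -0.071], TCP at [273.794, -589.514, 238.716] pointing down, gripper open.
Joint ranges: [-2.7, 2.7], [-0.37, 2.16], [-1.27, 1.26], [0.24, 2.4], [-1.31, 4.45], [0.19, 1.91], [-2.76, 2.76]. Speed limits (rad/s): [2.39, 2.39, 3.14, 3.14, 3.14, 3.14, 3.14].

INTERFACE

Orientations are given as a unit quaternion [x, y, z, w].
In Python, from station import status, imaging, r gives the robot as it stands. The module is installed in compiled form; this text tells all that it offers.
- The arm moves only by the tool jog_arm, never from a script. Its argument "moves" is a list of rows, each a list of 7 numbers: the shift along the tool's x, y, z in units of 25 mm (1.0 is 25 mm), then the turn, a rotation vector about the tool's x, y, z in units of 6 degrees (1.0 is 6 degrees), then the finger opening in mm, from 0 to 88.1. A call has 1 to 20 rows; each row is the pose to reach, as a shift and turn from the pose commanded when the call began, along the tool's axes at that moment; what a row does not reach only later rows make up. A row lasts 1/12 s, in which the tool goes at most 41.7 mm and 7.16 degrees, less where a joint would pass 70% of its speed; a pose out of reach is approached as far as the arm can. A call with a gripper value outside its range is refused whole. The fingers move at their own pace and stop on an object; "grip_force" is the grip in N (left out, the last holds). Time passes only in rows, so rows that repeat a pose let the fingers close. It gives the time, the measured TCP pose, the force, the opening and the grip force at its end, in the units of the state.
- status.get_state(): the state, without advancing time (a new reading comes with each control period).
- imaging.grab_frame(name): name is "side" or "top"; returns the picture (400x640x3 uint8, red, green, blue); there is no depth.
- imaging.camera_info(name): a dict with "intrinsics" (3x3 intrinsics, pixels), "eye" and "rotation" of the camera in the world. Camera axes: x right, y up, looking along -z (the intrinsics and any distortion apply to the point x, -y, -z); pixel columns grow to the right and rows downward; lengths in mm; the calibration is good to about 2 mm. A picture is of the moment at which its call begins. camera_info takes no time and is no camera call.
- r.job_done(): hands the job in; it is judged then, once.
Trained networks look in the newest picture that a camera, given by its name, has taken for a name from the list of things; names that differ only in an ending like _2 or _b are one class to them, and where a whole thing is asked for, a point or a joint stands for the part that bears it (a point fixed in the world has none). Each returns a list of dicts, best first, with "conf" (0 to 1); they miss things now and then, are a little off and sometimes report something else, mostly with a low value. They report only what shows in the picture. A call takes as long as a camera call. They do not tell look-alikes from the thing itself.
- imaging.masks_of(camera, label): "pixels" (400x640 bool, what is visible of it) and "position" ([column, row] in pixels, amid what is visible of it).
The state is a dict: "time_s": time; "joint_positions": joint angles; "joint_velocities": joint speeds; "joint_efforts": joint torques, N m; "ee_pos": TCP position; "tcp_rot": TCP orientation; "force": force on the tool from outside, world axes, zero at the start; "moment": the same for the moment, N m; "grip_width": finger opening in mm; "grasp_force": force on a finger pad.
Only numpy, scipy, OpenCV 4.12 (cv2) and the standard library are available. Lean on these libraries where they do the work, as an engineer would, in place of code of your own. Each camera call takes 0.05 s, during which the arm holds its last target. There are 200 camera calls.

TASK

Wind the spring of the decorating wheel right up with its brass key until it comes up solid, then swing the red brake lever over against its stop and hold it there while the vase goes round at least one full turn, and let the lever spring back so that the wheel stands still again. The paint on the vase is wet, so do not touch the vase, and leave it standing in the middle of the wheel; the other things on the bench stay where they are.

Things in the scene. Friction and masses are not known exactly. Their poses are not given: they have to be found in the camera images.
- machine: decorating wheel with a clockwork motor, fixed to the bench: teal case 345 x 215 mm, 113 mm high. Origin: middle of its underside. x points from the winding panel at the front (robot side) to the back, y to its left, z up. The panel's outward normal leans 30 degrees from vertical to the front. The wheel axis is 70 mm behind the origin; the brake lever is on the right (-y)
- key (a joint): winding of the mainspring, rad: 0 run down, 5.6 fully wound, where the key comes up solid against a stop. Grows as the key is turned clockwise, seen facing the panel. A ratchet holds the key where it is left; turning takes about 0.09 N m, from 0.9 rad on (slack taken up) rising to 0.15 N m. Starts between 0.05 and 0.8
- key_grip (a point): brass winding key with two wings on the sloping panel; the point to grip, on its axis, 50 mm out from the panel. x runs along the wings (66 mm tip to tip), y across their 10 mm thickness (flat sides), z outward along the axis, 30 degrees from vertical; the wings span 33 to 63 mm out from the panel. The frame turns with the key
- brake (a joint): brake lever, rad: about 0 at rest (its sprung shoe holds the wheel), 0.55 against its stop (brake off). Grows as the red handle swings clockwise, seen from above, about an upright pivot: to the front and in towards the panel. Takes about 3 N at the handle to start, 5 N at the stop; springs back by itself when let go
- brake_grip (a point): middle of the upright red handle on the end of the brake lever: 22 mm across, it stands from 145 to 199 mm above the bench and this point is at 177 mm. 113 mm from the pivot
- brake_pivot (a point): axis of the brake lever's upright pivot, at the handle point's height (177 mm); the pivot itself ends at 149 mm
- wheel (a joint): turn of the wheel head, rad, 0 at the start, growing as it runs (anticlockwise from above); one turn is 6.28. It runs only while the spring is wound and the brake is off: from fully wound the first turn takes 2 to 3 s and it can make about two
- wheel_top (a point): centre of the top of the aluminium wheel head, 200 mm across and 18 mm thick, its top 150 mm above the bench
- vase: freshly painted terracotta vase standing in the middle of the wheel head, 96 mm across, 125 mm high, blue band; origin: centre of its foot
- red_paint: bystander: red 1 litre paint bottle with black cap, 83 mm across, 205 mm high; origin: centre of its underside
- yellow_paint: bystander: yellow 1 litre paint bottle with black cap, 83 mm across, 205 mm high; origin: centre of its underside
- brush_jar: bystander: clear jar of brushes, 80 mm across, 115 mm high, the brushes stand up to 255 mm; origin: centre of its underside
- mixing_tub: bystander: white mixing tub with a red band and a lid, 92 mm across, 75 mm high; origin: centre of its underside
- water_tub: bystander: white water tub with a blue band and a lid, 92 mm across, 75 mm high; origin: centre of its underside
- tape_roll: bystander: orange tape roll lying flat, 96 mm across, 36 mm high; origin: centre of its underside
- stretcher_bar: bystander: pale wooden stretcher bar lying flat, 220 x 38 x 18 mm, along its x axis; origin: centre of its underside
There are look-alikes about, which are no part of the job. What is shaped like the vase but green or turquoise is not meant.

How it is judged:
By the outcome, as a careful person would: the job done as asked, in the order asked, and still so for the second after the job is handed in, with the robot touching nothing.
It also fails if it takes over 72 s, if anything falls off the work surface, if the arm or the gripper's body presses on something with over 40 N, if the wrist force passes 120 N, or if a joint passes its speed limit or range.

## Working session

There is one attempt and no reset: what is moved stays moved. The work goes in short steps, Python scripts to look and compute and a tool call to move; the robot and the scene stay as the last step left them, time stands still between calls to the robot, and variables do not carry over. Pictures are saved under pics/ and viewed, at most 10 in all, crops included, and the job is handed in when it is done.

Besides the shell and the picture viewer there is one more tool, called after ">>>" as name([rows], argument=value, ...), one row to a line, values as JSON. jog_arm: Moves the arm, as the interface text tells. Its arguments: {"type":"object","properties":{"moves":{"type":"array"},"grip_force":{"type":"number"}},"required":["moves"]}

```bash
mkdir -p pics; cat > h.py <<'E'
import numpy as np, cv2
from station import status, imaging, r
def grab(c,n=None):
    im=imaging.grab_frame(c)
    if n: cv2.imwrite('pics/%s.png'%n, im[:,:,::-1])
    return im
E
python3 - <<'E'
from h import *
a=grab('side','s0'); b=grab('top','t0')
for c in ('side','top'):
    i=imaging.camera_info(c); print(c,i)
    for l in ('key','key_grip','brake','brake_grip','vase','wheel','machine'):
        for d in imaging.masks_of(c,l)[:3]: print(l,round(d['conf'],2),np.round(d['position']),d['pixels'].sum())
s=status.get_state(); print(s)
E
```

```text
side {'intrinsics': array([[414.25783075,   0.        , 318.05777199],
       [  0.        , 414.25783075, 190.50377723],
       [  0.        ,   0.        ,   1.        ]]), 'eye': array([180.35288068, 501.40425228, 895.31929926]), 'rotation': array([-0.10316327,  0.32823809,  0.89279573, -0.29074537])}
key 0.52 [270. 217.] 184
key_grip 0.56 [266. 216.] 129
brake 0.67 [325. 175.] 666
brake_grip 0.58 [327. 172.] 661
brake_grip 0.31 [214. 284.] 932
vase 0.98 [322. 130.] 1009
vase 0.84 [257. 132.] 1694
vase 0.61 [365. 120.] 1020
wheel 0.88 [264. 160.] 2508
wheel 0.34 [272. 196.] 10226
machine 0.69 [272. 193.] 10162
top {'intrinsics': array([[415.71398902,   0.        , 316.2920843 ],
       [  0.        , 415.71398902, 197.61386568],
       [  0.        ,   0.        ,   1.        ]]), 'eye': array([ 427.08399434,  -24.2897935 , 1187.06621249]), 'rotation': array([-0.04850932,  0.03678376,  0.71281336, -0.69870661])}
key 0.45 [282. 178.] 140
key_grip 0.52 [277. 176.] 107
brake 0.89 [341. 181.] 452
brake_grip 0.62 [340. 178.] 624
brake_grip 0.54 [278. 175.] 125
vase 0.96 [329. 112.] 1378
vase 0.66 [415. 139.] 1060
vase 0.56 [456. 166.] 1136
wheel 0.9 [328. 131.] 3204
machine 0.97 [313. 156.] 8994
{'time_s': 0.8, 'joint_positions': array([ 1.06978869,  0.53638356, -0.00440123,  1.53786531,  0.00257853,
        1.06728588, -0.07120776]), 'joint_velocities': array([-0.00240245,  0.00028335, -0.00078754, -0.00046663,  0.00096856,
       -0.00159942,  0.0001954 ]), 'joint_efforts': array([-6.23007381e-04, -5.70848215e+01,  9.90146957e-01, -2.51908100e+01,
       -5.60883572e-02,  1.07004598e-02,  1.74104383e-05]), 'ee_pos': array([ 273.8188408 , -589.52995146,  238.74008828]), 'tcp_rot': array([9.76458632e-01, 2.15704751e-01, 4.51853750e-06, 3.18039121e-05]), 'force': array([-0.27913715,  0.59466974,  0.45296725]), 'moment': array([-0.00869562, -0.02346808,  0.01109006]), 'grasp_force': 0.0, 'grip_width': 88.0979608257961}
```

```bash
python3 - <<'E'
import cv2
a=cv2.imread('pics/s0.png');b=cv2.imread('pics/t0.png')
cv2.imwrite('pics/s0c.png',cv2.resize(a[60:310,150:450],None,fx=2.4,fy=2.4,interpolation=cv2.INTER_CUBIC))
cv2.imwrite('pics/t0c.png',cv2.resize(b[60:260,220:490],None,fx=2.9,fy=2.9,interpolation=cv2.INTER_CUBIC))
E
```

```text
(no output)
```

View pics/s0c.png

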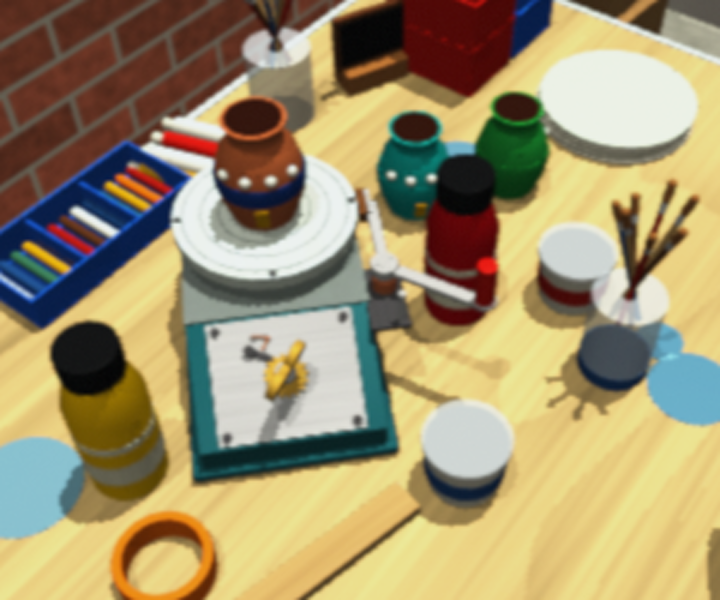

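View pics/t0c.png

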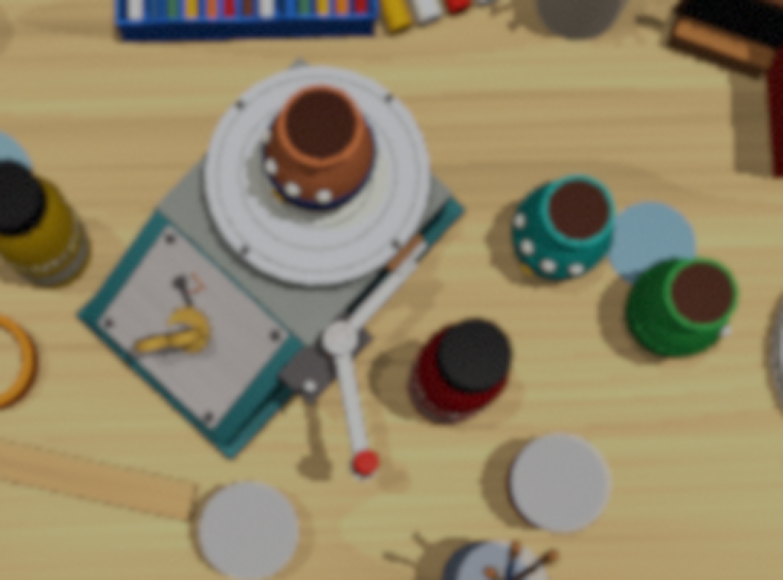

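View pics/t0.png

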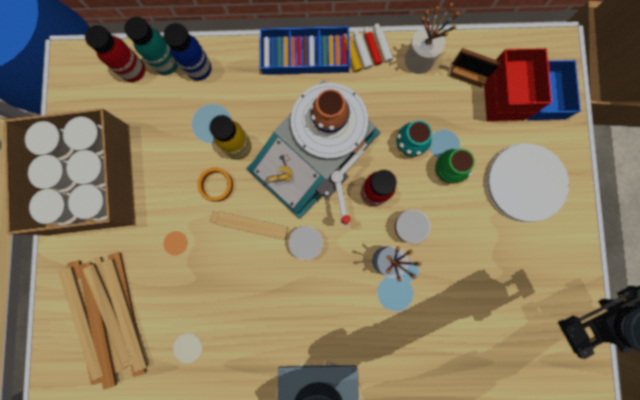

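The top view shows the machine with its panel facing lower-left: key at about (285,173), pivot (337,177), red handle (346,219) and the real vase (330,105) on the wheel. The red paint bottle is near the lever at (379,187), and the teal and green vases are look-alikes. In the side view, the four panel screws and the key wing (about pixel 270,215) show clearly.

```bash
cat >> h.py <<'E'
from scipy.spatial.transform import Rotation as R
from scipy.optimize import least_squares
CI={c:imaging.camera_info(c) for c in ('side','top')}
def proj(c,P):
    i=CI[c]; p=(np.atleast_2d(P)-i['eye'])@R.from_quat(i['rotation']).as_matrix()
    p=p*[1,-1,-1]; q=p@i['intrinsics'].T; return q[:,:2]/q[:,2:]
def ray(c,px):
    i=CI[c]; d=np.linalg.solve(i['intrinsics'],[px[0],px[1],1])*[1,-1,-1]
    return i['eye'],R.from_quat(i['rotation']).as_matrix()@d
def atz(c,px,z):
    e,d=ray(c,px); return e+d*(z-e[2])/d[2]
def tri(ps,pt):
    f=lambda P:np.r_[proj('side',P)[0]-ps,proj('top',P)[0]-pt]
    s=least_squares(f,[500,0,100.]); return s.x,np.abs(s.fun).max()
S=lambda u,v:np.array([150+u/2.4,60+v/2.4]); T=lambda u,v:np.array([220+u/2.9,60+v/2.9])
E
python3 - <<'E'
from h import *
np.set_printoptions(suppress=True,precision=1)
print('base',proj('top',[0,0,0]))
prs=[((215,333),(170,238)),((343,317),(275,335)),((361,421),(208,418)),((227,439),(108,323))]
X=[]
for s,t in prs:
    x,e=tri(S(*s),T(*t)); X.append(x); print('screw',x,e)
X=np.array(X);c=X.mean(0);n=np.linalg.svd(X-c)[2][2];n*=np.sign(n[2]);print('panel c',c,'n',n)
piv,e=tri(S(383,262),T(340,336));print('pivot',piv,e)
han,e=tri(S(487,266),T(366,459));print('handle',han,e)
print('handle z199',atz('top',T(366,459),199),atz('side',S(487,266),199))
print('pivot z149',atz('top',T(340,336),149),atz('side',S(383,262),149))
print('wheel',atz('top',T(317,175),150),atz('side',S(264,213),150))
w=atz('top',T(317,175),150); d=w-c; print('yaw',np.degrees(np.arctan2(d[1],d[0])), np.degrees(np.arctan2(-n[1],-n[0])))
f=(X[0]+X[1]-X[2]-X[3]); print(np.degrees(np.arctan2(f[1],f[0])))
for nm,s,t in (('red',(467,170),(474,355)),('water',(467,430),(249,528))):
    print(nm,atz('top',T(*t),205 if nm=='red' else 75),atz('side',S(*s),205 if nm=='red' else 75))
E
```

```text
base [[318.1 406.8]]
screw [710.7  90.4 101.9] 0.04780629000941872
screw [618.1  -4.7 101.2] 0.059679811661851545
screw [547.5  60.7  48.9] 0.41460268148830437
screw [642.7 156.7  47.7] 0.009879796037125743
panel c [629.7  75.8  74.9] n [-0.3  0.3  0.9]
pivot [608.9 -62.5 141. ] 0.03138040966399558
handle [496.3 -79.7 191.7] 0.14337009226278496
handle z199 [496.1 -79.2 199. ] [492.7 -73.8 199. ]
pivot z149 [607.5 -62.3 149. ] [604.5 -56.5 149. ]
wheel [752.3 -45.5 150. ] [749.7 -38.  150. ]
yaw -44.69780390777974 -44.677220483839164
-43.50275645826793
red [ 579.5 -169.9  205. ] [ 580.5 -171.   205. ]
water [443.6  22.9  75. ] [444.6  20.8  75. ]
```

```bash
python3 - <<'E'
from h import *
np.set_printoptions(suppress=True,precision=2)
yaw=np.radians(-44.6)
n=R.from_euler('z',yaw).apply([-np.sin(np.pi/6),0,np.cos(np.pi/6)])
Yv=R.from_euler('z',yaw).apply([0,1,0]); Xv=np.cross(Yv,n) # Xv up-slope
c0=np.array([629.7,75.8,75.0])
msk={}
out=[]
for c,(u0,v0,u1,v1) in dict(side=(235,185,300,245),top=(255,150,315,200)).items():
    im=cv2.imread('pics/%s0.png'%c[0]); hsv=cv2.cvtColor(im,cv2.COLOR_BGR2HSV)
    m=((hsv[...,0]>12)&(hsv[...,0]<35)&(hsv[...,1]>110)&(hsv[...,2]>60)).astype(np.uint8)
    z=np.zeros_like(m); z[v0:v1,u0:u1]=m[v0:v1,u0:u1]
    k,l,st,_=cv2.connectedComponentsWithStats(z); j=1+np.argmax(st[1:,4]); msk[c]=(l==j).astype(np.uint8); print(c,st[j])
def hull(P,c):
    h=cv2.convexHull(np.round(proj(c,P)*64).astype(np.int32)); m=np.zeros((400,640),np.uint8); cv2.fillConvexPoly(m,h,255,cv2.LINE_AA,6); return m/255.
def box(lx,ly,z0,z1): return np.array([[x,y,z] for x in(-lx,lx) for y in(-ly,ly) for z in(z0,z1)])
th=np.linspace(0,2*np.pi,24)
def model(p,c):
    a,dx,dy,dz=p; b=c0+Xv*dx+Yv*dy+n*dz
    ax=np.cos(a)*Xv+np.sin(a)*Yv; M=np.array([ax,np.cross(n,ax),n])
    return np.maximum(hull(b+box(33,5,33,63)@M,c),hull(b+box(7,7,0,40)@M,c))
def cost(p):
    return sum(np.abs(model(p,c)-msk[c]).sum() for c in msk)+0.02*np.sum(np.square(p[1:]))*5
from scipy.optimize import differential_evolution
s=differential_evolution(cost,[(0,np.pi),(-15,15),(-15,15),(-12,12)],seed=1,popsize=12,maxiter=50)
print(s.x,np.degrees(s.x[0]),s.fun,msk['side'].sum(),msk['top'].sum())
b=c0+Xv*s.x[1]+Yv*s.x[2]+n*s.x[3]; print('base',b,'grip',b+50*n,'n',n)
for c,(u0,v0,u1,v1) in dict(side=(235,190,295,245),top=(255,150,315,205)).items():
    im=cv2.imread('pics/%s0.png'%c[0])[v0:v1,u0:u1]; B=cv2.resize(im,None,fx=6.5,fy=6.5,interpolation=cv2.INTER_CUBIC)
    m=cv2.resize((model(s.x,c)[v0:v1,u0:u1]),None,fx=6.5,fy=6.5); cs,_=cv2.findContours((m>.5).astype(np.uint8),0,2); cv2.drawContours(B,cs,-1,(0,0,255),1); out.append(B)
cv2.imwrite('pics/key.png',np.hstack(out))
E
```

```text
side [261 202  17  24 251]
top [267 166  25  15 191]
[ 2.51  4.56 -3.51 -3.88] 143.6566476579993 282.420488194651 251 191
base [631.42  69.16  73.92] grip [613.62  86.72 117.22] n [-0.36  0.35  0.87]
```

View pics/key.png

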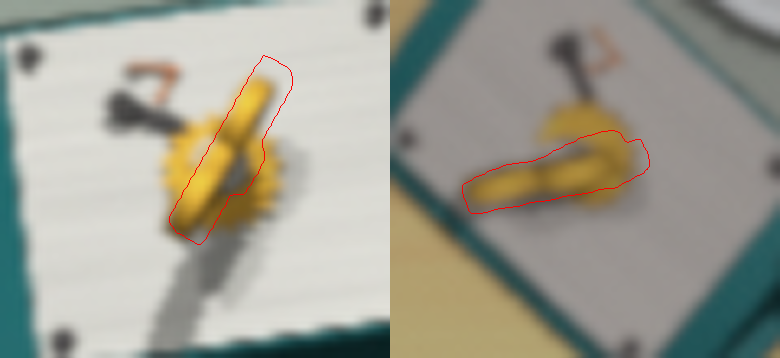

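```bash
cat > kf.py <<'E'
from h import *
from scipy.optimize import differential_evolution
np.set_printoptions(suppress=True,precision=2)
yaw=np.radians(-44.6)
n=R.from_euler('z',yaw).apply([-np.sin(np.pi/6),0,np.cos(np.pi/6)])
Yv=R.from_euler('z',yaw).apply([0,1,0]); Xv=np.cross(Yv,n)
c0=np.array([629.7,75.8,75.0])
def hull(P,c,d):
    h=cv2.convexHull(np.round((proj(c,P)+d)*64).astype(np.int32)); m=np.zeros((400,640),np.uint8); cv2.fillConvexPoly(m,h,255,cv2.LINE_AA,6); return m/255.
th=np.linspace(0,2*np.pi,24)
def cyl(r,z0,z1): return np.array([[r*np.cos(t),r*np.sin(t),z] for t in th for z in(z0,z1)])
def wing(): # rounded plate seen edge on
    q=[]
    for t in th:
        x=np.sign(np.cos(t))*23+10*np.cos(t); z=48+15*np.sin(t)
        q+=[[x,-5,z],[x,5,z]]
    return np.array(q)
def model(p,c):
    a,dx,dy,dz,gr=p[:5]; b=c0+Xv*dx+Yv*dy+n*dz
    d=np.array(p[5:7])*(1 if c=='side' else -1)
    ax=np.cos(a)*Xv+np.sin(a)*Yv; M=np.array([ax,np.cross(n,ax),n])
    m=np.maximum(hull(b+wing()@M,c,d),hull(b+cyl(7,5,45)@M,c,d))
    return np.maximum(m,hull(b+cyl(gr,2,9)@M,c,d))
E
python3 - <<'E'
from kf import *
msk={};out=[]
for c,(u0,v0,u1,v1) in dict(side=(235,185,300,245),top=(255,150,315,200)).items():
    im=cv2.imread('pics/%s0.png'%c[0]).astype(int)
    m=((im[...,2]-im[...,0])>45).astype(np.uint8)
    z=np.zeros_like(m); z[v0:v1,u0:u1]=m[v0:v1,u0:u1]
    k,l,st,_=cv2.connectedComponentsWithStats(z); P=T(190,328) if c=='top' else S(285,380)
    j=l[int(P[1]),int(P[0])]; msk[c]=(l==j).astype(np.uint8); print(c,st[j])
def cost(p):
    return sum(np.abs(model(p,c)-msk[c]).sum() for c in msk)+0.02*np.sum(np.square(p[1:4]))+3*np.sum(np.square(p[5:]))
s=differential_evolution(cost,[(1.8,3.1),(-15,15),(-15,15),(-12,12),(10,28),(-3,3),(-3,3)],seed=1,popsize=10,maxiter=70)
print(s.x,s.fun); b=c0+Xv*s.x[1]+Yv*s.x[2]+n*s.x[3]; print('base',b,'grip',b+50*n)
for c,(u0,v0,u1,v1) in dict(side=(235,190,295,245),top=(255,150,315,205)).items():
    im=cv2.imread('pics/%s0.png'%c[0])[v0:v1,u0:u1]; B=cv2.resize(im,None,fx=6.5,fy=6.5,interpolation=cv2.INTER_CUBIC)
    for q,col in ((model(s.x,c),(0,0,255)),(msk[c],(255,0,0))):
        m=cv2.resize(q[v0:v1,u0:u1].astype(float),None,fx=6.5,fy=6.5); cs,_=cv2.findContours((m>.5).astype(np.uint8),0,2); cv2.drawContours(B,cs,-1,col,1)
    out.append(B)
cv2.imwrite('pics/key2.png',np.hstack(out))
E
```

```text
side [260 201  19  25 291]
top [267 166  25  16 218]
[ 2.57  2.03  1.49 -1.26 19.82  0.05 -0.42] 129.231949769015
base [632.45  75.19  74.92] grip [614.65  92.74 118.22]
```

View pics/key2.png

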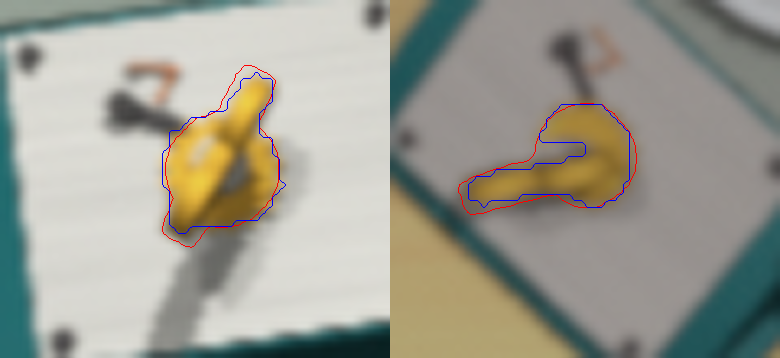

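The overlay fits: the wing runs from (262,235) to (275,202) in the side view, and the gear disc at its base sits at the panel centre. Next I work out the approach pose.

```bash
cat >> h.py <<'E'
yaw=np.radians(-44.6)
RM=R.from_euler('z',yaw)
n=RM.apply([-.5,0,np.cos(np.pi/6)]); Yv=RM.apply([0,1,0]); Xv=np.cross(Yv,n)
G=np.array([614.65,92.74,118.22])
def keyrot(a):  # tool z=-n, tool x along wing dir at angle a (from upslope toward left)
    x=np.cos(a)*Xv+np.sin(a)*Yv; z=-n; return R.from_matrix(np.c_[x,np.cross(z,x),z])
def rel(p,q,p0=None,q0=None):
    if p0 is None:
        s=status.get_state(); p0=s['ee_pos']; q0=R.from_quat(s['tcp_rot'])
    d=q0.inv().apply(np.asarray(p)-p0)/25; w=np.degrees((q0.inv()*q).as_rotvec())/6
    return np.round(np.r_[d,w],2)
E
python3 - <<'E'
from h import *
np.set_printoptions(suppress=True,precision=2)
s=status.get_state();q0=R.from_quat(s['tcp_rot'])
print('up',rel([274,-590,340],q0),'over',rel([540,150,340],q0))
for a in (2.57,2.57-np.pi):
    k=keyrot(a); y=k.as_matrix()[:,1]; print(a,'toolY az',np.degrees(np.arctan2(y[1],y[0])),y)
    p=G+n*(130-19); print(p,rel(p,k),'from over',rel(p,k,np.array([540,150,340]),q0))
E
```

```text
up [-0.    0.02 -4.05  0.    0.    0.  ] over [ 22.12 -22.34  -4.05   0.     0.     0.  ]
2.57 toolY az 16.28031362937637 [0.92 0.27 0.27]
[575.13 131.71 214.35] [ 23.08 -21.09   0.97  -5.12  -1.7  -12.64] from over [  0.97   1.26   5.03  -5.12  -1.7  -12.64]
-0.5715926535897933 toolY az -163.71968637062366 [-0.92 -0.27 -0.27]
[575.13 131.71 214.35] [ 23.08 -21.09   0.97  -1.8    5.42  16.61] from over [ 0.97  1.26  5.03 -1.8   5.42 16.61]
```

>>> jog_arm([
  [0, 0, -2, 0, 0, 0, 60],
  [2, -2, -4, 0, 0, 0, 60],
  [22, -22.2, -4, -5.1, -1.7, -12.6, 60],
  [22, -22.2, -4, -5.1, -1.7, -12.6, 60],
  [22, -22.2, -4, -5.1, -1.7, -12.6, 60],
  [22, -22.2, -4, -5.1, -1.7, -12.6, 60],
  [22, -22.2, -4, -5.1, -1.7, -12.6, 60],
  [22, -22.2, -4, -5.1, -1.7, -12.6, 60],
  [22, -22.2, -4, -5.1, -1.7, -12.6, 60],
  [22, -22.2, -4, -5.1, -1.7, -12.6, 60],
  [22, -22.2, -4, -5.1, -1.7, -12.6, 60],
  [22, -22.2, -4, -5.1, -1.7, -12.6, 60],
  [22, -22.2, -4, -5.1, -1.7, -12.6, 60],
  [22, -22.2, -4, -5.1, -1.7, -12.6, 60],
  [22, -22.2, -4, -5.1, -1.7, -12.6, 60],
  [22, -22.2, -4, -5.1, -1.7, -12.6, 60],
  [22, -22.2, -4, -5.1, -1.7, -12.6, 60],
  [22, -22.2, -4, -5.1, -1.7, -12.6, 60],
  [22, -22.2, -4, -5.1, -1.7, -12.6, 60],
  [22, -22.2, -4, -5.1, -1.7, -12.6, 60],
])

```text
time_s: 2.47
ee_pos: [539.3, 147.2, 338.9]
tcp_rot: [0.606, 0.753, -0.027, 0.257]
force: [0.8, -0.4, 1.3]
grip_width: 60.3
grasp_force: 0.0
```

```bash
cat > st.py <<'E'
from h import *
np.set_printoptions(suppress=True,precision=2)
s=status.get_state(); print(s['time_s'],'q',s['joint_positions'],'p',s['ee_pos'],'F',s['force'],'M',s['moment'],s['grip_width'],s['grasp_force'])
q0=R.from_quat(s['tcp_rot']); M=q0.as_matrix(); print('tool F',q0.inv().apply(s['force']),'tool M',q0.inv().apply(s['moment']),'tilt z',M[:,2],'key a',np.arctan2(M[:,0]@Yv,M[:,0]@Xv))
E
python3 - <<'E'
from st import *
k=keyrot(2.57)
print(rel(G+n*(130-19),k), 'to grip', rel(G-n*13,k))
E
```

```text
2.4667 q [ 0.05  0.32 -0.84  1.83  0.82  1.22 -0.9 ] p [539.33 147.2  338.93] F [ 0.79 -0.38  1.28] M [ 0.3   0.16 -0.05] 60.27796434588789 0.0
tool F [-0.98  0.98 -0.69] tool M [0.12 0.31 0.09] tilt z [ 0.35 -0.35 -0.87] key a 2.5648703776046586
[ 1.34 -0.19  5.04 -0.02 -0.   -0.05] to grip [ 1.34 -0.18 10.   -0.02 -0.   -0.05]
```

>>> jog_arm([
  [1.34, -0.18, 4, 0, 0, -15, 50],
  [1.34, -0.18, 4, 0, 0, -15, 50],
  [1.34, -0.18, 4, 0, 0, -15, 50],
  [1.34, -0.18, 4, 0, 0, -15, 50],
  [1.34, -0.18, 4, 0, 0, -15, 50],
  [1.34, -0.18, 4, 0, 0, -15, 50],
  [1.34, -0.18, 4, 0, 0, -15, 50],
  [1.34, -0.18, 4, 0, 0, -15, 50],
  [1.34, -0.18, 4, 0, 0, -15, 50],
  [1.34, -0.18, 4, 0, 0, -15, 50],
  [1.34, -0.18, 4, 0, 0, -15, 50],
  [1.34, -0.18, 4, 0, 0, -15, 50],
  [1.34, -0.18, 4, 0, 0, -15, 50],
])

```text
time_s: 3.55
ee_pos: [565.6, 139.1, 236.8]
tcp_rot: [-0.107, 0.96, -0.201, 0.162]
force: [0.4, 0.0, 0.2]
grip_width: 49.9
grasp_force: 0.0
```

```bash
python3 st.py; python3 - <<'E'
from h import *
k=keyrot(2.57-np.pi)
print(rel(G+n*(100-19),k), 'to grip', rel(G-n*13,k))
E
```

```text
3.55 q [ 0.13  0.55 -0.96  1.89  1.08  1.2   0.46] p [565.62 139.1  236.77] F [0.42 0.01 0.23] M [ 0.42  0.22 -0.  ] 49.85439569991756 0.0
tool F [-0.45 -0.14 -0.05] tool M [-0.45  0.14  0.08] tilt z [ 0.35 -0.35 -0.87] key a -2.1405911017619426
[-3.000e-02  6.000e-02  2.220e+00  2.000e-02 -1.000e-02 -1.498e+01] to grip [-4.000e-02  6.000e-02  5.980e+00  2.000e-02 -1.000e-02 -1.498e+01]
```

>>> jog_arm([
  [0, 0, 2.2, 0, 0, -15, 50],
  [0, 0, 2.2, 0, 0, -15, 50],
  [0, 0, 2.2, 0, 0, -15, 50],
  [0, 0, 2.2, 0, 0, -15, 50],
  [0, 0, 2.2, 0, 0, -15, 50],
  [0, 0, 2.2, 0, 0, -15, 50],
  [0, 0, 2.2, 0, 0, -15, 50],
  [0, 0, 2.2, 0, 0, -15, 50],
  [0, 0, 2.2, 0, 0, -15, 50],
  [0, 0, 2.2, 0, 0, -15, 50],
  [0, 0, 2.2, 0, 0, -15, 50],
  [0, 0, 2.2, 0, 0, -15, 50],
  [0, 0, 2.2, 0, 0, -15, 50],
  [0, 0, 2.2, 0, 0, -15, 50],
])

```text
time_s: 4.72
ee_pos: [585.1, 119.7, 189.0]
tcp_rot: [0.754, -0.605, 0.256, 0.027]
force: [0.4, 0.0, -0.2]
grip_width: 50.3
grasp_force: 0.0
```

```bash
python3 - <<'E'
from st import *
k=keyrot(2.57-np.pi)
print('to grip', rel(G-n*13,k))
out=[]
for c,(u0,v0,u1,v1) in dict(side=(220,140,320,250),top=(240,110,340,220)).items():
    im=grab(c)[:,:,::-1].copy()
    for P in (s['ee_pos'],G,G-n*50): print(c,proj(c,P)[0])
    B=cv2.resize(im[v0:v1,u0:u1],None,fx=4,fy=4,interpolation=cv2.INTER_CUBIC)
    for P in (s['ee_pos'],G):
        u=(proj(c,P)[0]-[u0,v0])*4; cv2.circle(B,tuple(int(v) for v in u),3,(255,0,255),-1)
    out.append(B)
cv2.imwrite('pics/near.png',np.hstack(out))
E
```

```text
4.7167 q [ 0.21  0.7  -1.04  1.9   1.25  1.23  1.96] p [585.09 119.73 188.97] F [ 0.38  0.04 -0.23] M [0.46 0.22 0.03] 50.25497495905974 0.0
tool F [-0.08 -0.3   0.32] tool M [-0.12 -0.5   0.06] tilt z [ 0.35 -0.35 -0.87] key a -0.5736725123381337
to grip [-0.06 -0.05  3.77  0.03  0.01 -0.02]
side [267.7 208.5]
side [268.16 213.76]
side [268.76 216.35]
top [263.2  183.72]
top [277.39 176.47]
top [285.55 172.59]
```

View pics/near.png

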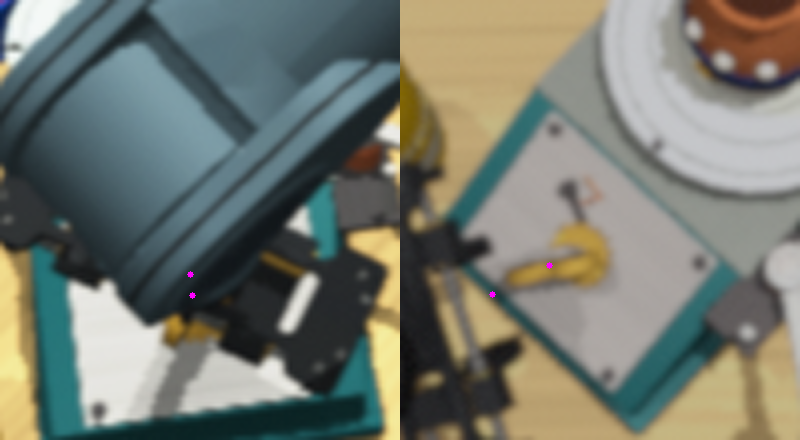

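The fingertips straddle the key axis (top-view tips at about (260,172) and (268,197), key wing between), so the approach line is good. I check the yellow bottle's clearance for the gripper sweep.

```bash
python3 - <<'E'
from h import *
np.set_printoptions(suppress=True,precision=1)
for c,p in (('top',T(14,200)),('side',S(88,348))): print(atz(c,p,205))
y=(atz('top',T(14,200),205)+atz('side',S(88,348),205))/2; y[2]=205
B=G+45*n; d=y-B; print('rel to body start: along n',d@n,'perp',np.linalg.norm(d-(d@n)*n), [d@Xv,d@Yv])
for z in (100,150,205):
    d=np.r_[y[:2],z]-B; print(z,d@n,d@Xv,d@Yv)
E
```

```text
[719.6 210.7 205. ]
[720.1 222.4 205. ]
rel to body start: along n 36.16915937298722 perp 165.37156245762225 [np.float64(32.97089195833059), np.float64(162.05145464681073)]
100 -54.763508024378844 -19.52910804166942 162.05145464681073
150 -11.46223783515691 5.4708919583305855 162.05145464681073
205 36.16915937298722 32.97089195833059 162.05145464681073
```

>>> jog_arm([
  [-0.05, -0.05, 1.5, 0, 0, 0, 50],
  [-0.05, -0.05, 3, 0, 0, 0, 40],
  [-0.05, -0.05, 3.75, 0, 0, 0, 30],
  [-0.05, -0.05, 3.75, 0, 0, 0, 20],
  [-0.05, -0.05, 3.75, 0, 0, 0, 6],
  [-0.05, -0.05, 3.75, 0, 0, 0, 6],
  [-0.05, -0.05, 3.75, 0, 0, 0, 6],
  [-0.05, -0.05, 3.75, 0, 0, 0, 6],
  [-0.05, -0.05, 3.75, 0, 0, 0, 6],
], grip_force=30)

```text
time_s: 5.57
ee_pos: [618.4, 89.8, 108.9]
tcp_rot: [0.753, -0.605, 0.257, 0.026]
force: [-6.2, 0.8, 5.9]
grip_width: 10.1
grasp_force: 29.6
```

```bash
python3 st.py
```

```text
5.5667 q [ 0.21  0.84 -0.93  1.89  1.41  1.16  1.9 ] p [618.44  89.83 108.86] F [-6.24  0.76  5.86] M [ 0.32  0.98 -0.45] 10.054510923786225 29.610197815209176
tool F [ 0.92  3.98 -7.56] tool M [-1.02 -0.43  0.17] tilt z [ 0.35 -0.35 -0.87] key a -0.5751949456319295
```

>>> jog_arm([
  [-0.05, 0, 0, 0, 0, 1, 6],
  [-0.05, 0, 0, 0, 0, 2, 6],
  [-0.05, 0, 0, 0, 0, 3, 6],
  [-0.05, 0, 0, 0, 0, 4, 6],
  [-0.05, 0, 0, 0, 0, 5, 6],
  [-0.05, 0, 0, 0, 0, 6, 6],
  [-0.05, 0, 0, 0, 0, 7, 6],
  [-0.05, 0, 0, 0, 0, 8, 6],
  [-0.05, 0, 0, 0, 0, 9, 6],
  [-0.05, 0, 0, 0, 0, 10, 6],
  [-0.05, 0, 0, 0, 0, 11, 6],
  [-0.05, 0, 0, 0, 0, 12, 6],
  [-0.05, 0, 0, 0, 0, 12, 6],
], grip_force=50)

```text
time_s: 6.65
ee_pos: [620.5, 89.1, 110.0]
tcp_rot: [-0.25, 0.933, -0.225, 0.132]
force: [-2.1, -2.2, 9.3]
grip_width: 9.7
grasp_force: 50.0
```

```bash
python3 st.py
```

```text
6.65 q [ 0.18  0.81 -0.89  1.89  1.39  1.13  0.64] p [620.49  89.12 109.99] F [-2.13 -2.15  9.26] M [-0.71 -0.05 -0.45] 9.695724754153416 50.00531272497028
tool F [ 1.69 -5.29 -8.  ] tool M [0.68 0.46 0.15] tilt z [ 0.36 -0.35 -0.86] key a -1.839594155871292
```

>>> jog_arm([
  [0, 0, 0, 0, 0, 1.1, 6],
  [0, 0, 0, 0, 0, 2.2, 6],
  [0, 0, 0, 0, 0, 3.3, 6],
  [0, 0, 0, 0, 0, 4.4, 6],
  [0, 0, 0, 0, 0, 5.5, 6],
  [0, 0, 0, 0, 0, 6.6, 6],
  [0, 0, 0, 0, 0, 7.7, 6],
  [0, 0, 0, 0, 0, 8.8, 6],
  [0, 0, 0, 0, 0, 9.9, 6],
  [0, 0, 0, 0, 0, 11, 6],
  [0, 0, 0, 0, 0, 12.1, 6],
  [0, 0, 0, 0, 0, 13.2, 6],
  [0, 0, 0, 0, 0, 14.3, 6],
  [0, 0, 0, 0, 0, 15.4, 6],
  [0, 0, 0, 0, 0, 16.5, 6],
  [0, 0, 0, 0, 0, 17.6, 6],
  [0, 0, 0, 0, 0, 18.7, 6],
  [0, 0, 0, 0, 0, 19.8, 6],
  [0, 0, 0, 0, 0, 20.9, 6],
  [0, 0, 0, 0, 0, 20.9, 6],
])

```text
time_s: 8.32
ee_pos: [618.5, 86.0, 110.3]
tcp_rot: [0.715, 0.649, 0.01, 0.262]
force: [-13.2, -9.4, 20.6]
grip_width: 9.8
grasp_force: 50.0
```

```bash
python3 st.py
```

```text
8.3167 q [ 0.12  0.77 -0.8   1.9   1.34  1.07 -1.54] p [618.45  86.05 110.3 ] F [-13.24  -9.4   20.64] M [-2.61  1.03 -1.54] 9.838555896654666 50.00905095599592
tool F [-17.56  -4.   -19.12] tool M [ 1.04 -3.03  0.03] tilt z [ 0.35 -0.36 -0.86] key a 2.2542640356904218
```

```bash
cat >> h.py <<'E'
obs=[([618.44,89.83,108.86],[0.753,-0.605,0.257,0.026]),([620.49,89.12,109.99],[-0.25,0.933,-0.225,0.132]),([618.45,86.05,110.3],[0.715,0.649,0.01,0.262])]
def axis(obs):
    A=[];b=[]
    for p,q in obs:
        y=R.from_quat(q).as_matrix()[:,1]; A.append([y@Xv,y@Yv]); b.append(y@(np.array(p)-G))
    return np.linalg.lstsq(np.array(A),np.array(b),rcond=None)
E
python3 - <<'E'
from st import *
u,res,_,_=axis(obs); print('axis offset from G along Xv,Yv',u,res)
K=G+Xv*u[0]+Yv*u[1]; print('K',K)
for p,q in obs: d=np.array(p)-K; print(d@Xv,d@Yv,d@n)
print(rel(K-n*12, keyrot(2.25)))
E
```

```text
8.3167 q [ 0.12  0.77 -0.8   1.9   1.34  1.07 -1.54] p [618.45  86.05 110.3 ] F [-13.24  -9.4   20.64] M [-2.61  1.03 -1.54] 9.838555896654666 50.00905095599592
tool F [-17.56  -4.   -19.12] tool M [ 1.04 -3.03  0.03] tilt z [ 0.35 -0.36 -0.86] key a 2.2542640356904218
axis offset from G along Xv,Yv [ 1.1  -0.47] [0.]
K [615.    91.73 118.77]
-1.677327256377523 1.0618270578075417 -10.476919828683291
0.5835081544698574 1.99570232379399 -10.477402153360917
1.3473904711442684 -1.6226098655084809 -10.560472647624511
[ 0.09 -0.    0.06 -0.    0.09  0.04]
```

>>> jog_arm([
  [0, 0, 0, 0, 0, 0, 40],
  [0, 0, 0, 0, 0, 0, 40],
  [0, 0, 0, 0, 0, 0, 40],
  [0, 0, -1.2, 0, 0, 0, 40],
  [0, 0, -2.4, 0, 0, 0, 40],
  [0, 0, -2.4, 0, 0, -15, 40],
  [0, 0, -2.4, 0, 0, -15, 40],
  [0, 0, -2.4, 0, 0, -15, 40],
  [0, 0, -2.4, 0, 0, -15, 40],
  [0, 0, -2.4, 0, 0, -15, 40],
  [0, 0, -2.4, 0, 0, -15, 40],
  [0, 0, -2.4, 0, 0, -15, 40],
  [0, 0, -2.4, 0, 0, -15, 40],
  [0, 0, -2.4, 0, 0, -15, 40],
  [0, 0, -2.4, 0, 0, -15, 40],
  [0, 0, -2.4, 0, 0, -15, 40],
  [0, 0, -2.4, 0, 0, -15, 40],
  [0, 0, -2.4, 0, 0, -15, 40],
  [0, 0, -2.4, 0, 0, -15, 40],
])

```text
time_s: 9.9
ee_pos: [597.9, 111.4, 159.1]
tcp_rot: [0.041, 0.965, -0.173, 0.191]
force: [-0.9, 0.1, -0.3]
grip_width: 40.0
grasp_force: 0.0
```

```bash
sed -i 's/^G=.*/G=np.array([614.65,92.74,118.22]); K=np.array([615.,91.73,118.77])/' h.py; python3 - <<'E'
from st import *
print(rel(K+n*50, keyrot(2.25-np.pi)),rel(K-n*10, keyrot(2.25-np.pi)))
E
```

```text
9.9 q [ 0.19  0.74 -0.98  1.9   1.29  1.19  0.06] p [597.85 111.36 159.15] F [-0.89  0.12 -0.31] M [0.35 0.22 0.02] 39.991349431960515 0.0
tool F [ 0.94  0.08 -0.09] tool M [-0.33  0.25  0.03] tilt z [ 0.35 -0.35 -0.87] key a -2.4475220702448612
[ -0.02  -0.12  -0.08   0.02  -0.01 -14.86] [ -0.03  -0.12   2.32   0.02  -0.01 -14.86]
```

>>> jog_arm([
  [0, -0.1, 0, 0, 0, -14.9, 40],
  [0, -0.1, 0, 0, 0, -14.9, 40],
  [0, -0.1, 0, 0, 0, -14.9, 40],
  [0, -0.1, 0, 0, 0, -14.9, 40],
  [0, -0.1, 0, 0, 0, -14.9, 40],
  [0, -0.1, 0, 0, 0, -14.9, 40],
  [0, -0.1, 0, 0, 0, -14.9, 40],
  [0, -0.1, 0, 0, 0, -14.9, 40],
  [0, -0.1, 0, 0, 0, -14.9, 40],
  [0, -0.1, 0, 0, 0, -14.9, 40],
  [0, -0.1, 0, 0, 0, -14.9, 40],
  [0, -0.1, 0, 0, 0, -14.9, 40],
  [0, -0.1, 0, 0, 0, -14.9, 40],
  [0, -0.1, 0, 0, 0, -14.9, 40],
])

```text
time_s: 11.07
ee_pos: [597.5, 108.8, 159.9]
tcp_rot: [-0.649, 0.716, -0.257, 0.014]
force: [0.2, 0.5, 0.2]
grip_width: 40.1
grasp_force: 0.0
```

```bash
python3 - <<'E'
from st import *
print(rel(K-n*10, keyrot(2.25-np.pi)))
E
```

```text
11.0667 q [ 0.25  0.79 -1.07  1.9   1.34  1.26  1.61] p [597.47 108.81 159.95] F [0.16 0.46 0.21] M [ 0.44  0.25 -0.01] 40.07479276740047 0.0
tool F [-0.39 -0.21 -0.28] tool M [-0.31 -0.4   0.08] tilt z [ 0.35 -0.35 -0.87] key a -0.8901071293942995
[ 0.01 -0.03  2.32  0.02  0.01  0.01]
```

>>> jog_arm([
  [0, -0.03, 1.2, 0, 0, 0, 40],
  [0, -0.03, 2.3, 0, 0, 0, 30],
  [0, -0.03, 2.3, 0, 0, 0, 20],
  [0, -0.03, 2.3, 0, 0, 0, 6],
  [0, -0.03, 2.3, 0, 0, 0, 6],
  [0, -0.03, 2.3, 0, 0, 0, 6],
  [0, -0.03, 2.3, 0, 0, 0, 6],
  [0, -0.03, 2.3, 0, 0, 1, 6],
  [0, -0.03, 2.3, 0, 0, 2, 6],
  [0, -0.03, 2.3, 0, 0, 3, 6],
  [0, -0.03, 2.3, 0, 0, 4, 6],
  [0, -0.03, 2.3, 0, 0, 5, 6],
  [0, -0.03, 2.3, 0, 0, 6, 6],
  [0, -0.03, 2.3, 0, 0, 7, 6],
  [0, -0.03, 2.3, 0, 0, 8, 6],
  [0, -0.03, 2.3, 0, 0, 9, 6],
  [0, -0.03, 2.3, 0, 0, 10, 6],
  [0, -0.03, 2.3, 0, 0, 11, 6],
  [0, -0.03, 2.3, 0, 0, 11, 6],
])

```text
time_s: 12.65
ee_pos: [618.8, 89.2, 112.2]
tcp_rot: [-0.152, 0.954, -0.208, 0.154]
force: [-2.2, 0.5, 5.5]
grip_width: 9.5
grasp_force: 50.0
```

```bash
python3 st.py
```

```text
12.65 q [ 0.23  0.85 -0.98  1.89  1.42  1.19  0.43] p [618.78  89.17 112.21] F [-2.2   0.5   5.47] M [ 0.08  0.29 -0.09] 9.52649772328131 50.002607088536024
tool F [ 0.56 -1.5  -5.7 ] tool M [-0.15  0.27  0.01] tilt z [ 0.36 -0.35 -0.87] key a -2.047691913303201
```

>>> jog_arm([
  [0, 0, 0, 0, 0, 0.7, 6],
  [0, 0, 0, 0, 0, 1.4, 6],
  [0, 0, 0, 0, 0, 2.1, 6],
  [0, 0, 0, 0, 0, 2.8, 6],
  [0, 0, 0, 0, 0, 3.5, 6],
  [0, 0, 0, 0, 0, 3.5, 6],
])

```text
time_s: 13.15
ee_pos: [618.8, 88.8, 112.4]
tcp_rot: [0.024, 0.966, -0.177, 0.189]
force: [-3.0, -0.7, 6.5]
grip_width: 9.5
grasp_force: 50.0
```

```bash
python3 st.py
```

```text
13.15 q [ 0.23  0.85 -0.97  1.89  1.42  1.18  0.06] p [618.83  88.78 112.37] F [-3.   -0.74  6.5 ] M [-0.06  0.27 -0.27] 9.499434114883705 50.00258820131421
tool F [ 0.37 -3.2  -6.44] tool M [0.15 0.34 0.12] tilt z [ 0.36 -0.35 -0.87] key a -2.4126605000543244
```

>>> jog_arm([
  [0, 0, 0, 0, 0, 0.7, 6],
  [0, 0, 0, 0, 0, 1.4, 6],
  [0, 0, 0, 0, 0, 2.1, 6],
  [0, 0, 0, 0, 0, 2.8, 6],
  [0, 0, 0, 0, 0, 2.8, 6],
])

```text
time_s: 13.57
ee_pos: [619.2, 88.8, 112.5]
tcp_rot: [0.163, 0.952, -0.148, 0.213]
force: [-1.2, -0.5, 5.6]
grip_width: 12.1
grasp_force: 61.6
```

```bash
python3 st.py
```

```text
13.5667 q [ 0.22  0.84 -0.96  1.89  1.42  1.18 -0.23] p [619.15  88.76 112.5 ] F [-1.25 -0.51  5.57] M [-0.81  0.45  1.07] 12.137408316396062 61.57388582825661
tool F [-1.59 -2.11 -5.09] tool M [ 0.32 -0.12 -1.37] tilt z [ 0.36 -0.35 -0.87] key a -2.7024554847297995
```

The key came up solid: the wind torque jumped to 1.4 N m after about 5.1 rad. I ease back, release and retreat.

>>> jog_arm([
  [0, 0, 0, 0, 0, -1, 8],
  [0, 0, 0, 0, 0, -1.4, 40],
  [0, 0, 0, 0, 0, -1.4, 40],
  [0, 0, 0, 0, 0, -1.4, 40],
  [0, 0, -1, 0, 0, -1.4, 40],
  [0, 0, -2.5, 0, 0, -1.4, 40],
  [0, 0, -4, 0, 0, -1.4, 40],
  [0, 0, -5.5, 0, 0, -1.4, 20],
  [0, 0, -6, 0, 0, -1.4, 0],
  [0, 0, -6, 0, 0, -1.4, 0],
])

```text
time_s: 14.4
ee_pos: [565.6, 143.7, 243.7]
tcp_rot: [0.092, 0.961, -0.161, 0.202]
force: [0.2, -0.2, -0.9]
grip_width: 22.1
grasp_force: 0.0
```

```bash
python3 - <<'E'
from st import *
D=R.from_matrix(np.array([[0,1,0],[1,0,0],[0,0,-1.]]))
print('up',rel(s['ee_pos']+[-20,-40,80],q0),'over',rel([495,-135,320],D))
for c,p,z in (('top',(395,264),115),('top',T(474,355),205),('top',T(560,483),75)): print(atz(c,np.array(p),z))
im=grab('top','t1'); grab('side','s1')
for c in('top','side'):
    for l in ('brake_grip','brake'):
        for d in imaging.masks_of(c,l)[:2]: print(c,l,d['conf'],d['position'])
a=cv2.imread('pics/t1.png')[60:260,220:420];b=cv2.imread('pics/s1.png')[60:260,200:400]
cv2.imwrite('pics/c1.png',cv2.resize(np.hstack([a,b]),None,fx=2,fy=2))
E
```

```text
14.4 q [ 0.23  0.64 -1.14  1.88  1.16  1.31  0.01] p [565.58 143.68 243.7 ] F [ 0.22 -0.17 -0.93] M [ 0.34  0.18 -0.03] 22.12727901714069 0.0
tool F [0.17 0.15 0.95] tool M [-0.27  0.26  0.09] tilt z [ 0.36 -0.35 -0.87] key a -2.5559167236224347
up [-0.8  -2.56 -2.5   0.    0.    0.  ] over [  0.01 -11.9    0.22   0.6    5.38  12.85]
[ 383.24 -204.44  115.  ]
[ 579.48 -169.86  205.  ]
[ 479.16 -263.28   75.  ]
top brake_grip 0.86 [340.1, 178.5]
top brake 0.6 [341.5, 181.7]
side brake_grip 0.88 [345.3, 181.9]
side brake 0.67 [348.5, 179.4]
```

View pics/c1.png

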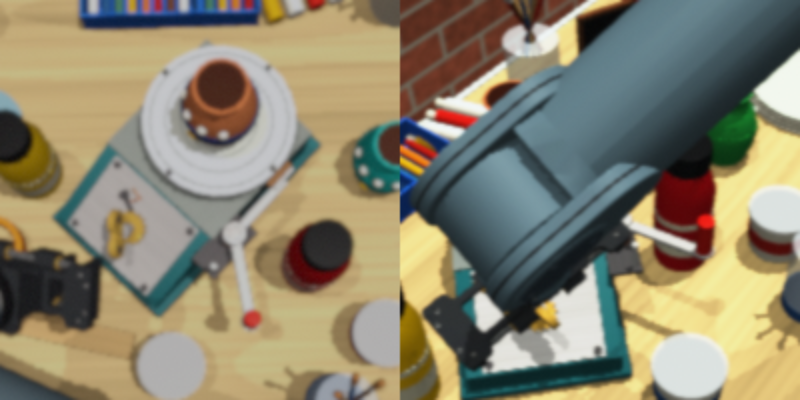

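```bash
python3 - <<'E'
from st import *
for p in ((397,247),(385,262),(410,249),(418,255),(395,264)): print(p,atz('top',np.array(p),255)[:2])
D=R.from_matrix(np.array([[-1,0,0],[0,1,0],[0,0,-1.]]))
for D,t in ((D,'y+'),(D*R.from_euler('z',np.pi),'y-')): print(t,rel([495,-125,320],D), 'mid',rel([500,30,330],D))
E
```

```text
14.7 q [ 0.23  0.64 -1.13  1.88  1.17  1.31  0.01] p [565.23 139.38 238.61] F [-0.26 -0.51 -0.33] M [ 0.34  0.22 -0.03] 0.33778156982174146 0.0
tool F [ 0.31 -0.44  0.38] tool M [-0.27  0.29  0.07] tilt z [ 0.35 -0.35 -0.87] key a -2.5552541252752166
(397, 247) [ 426.14 -186.88]
(385, 262) [ 393.73 -159.06]
(410, 249) [ 421.2  -215.42]
(418, 255) [ 407.7  -232.44]
(395, 264) [ 388.96 -180.91]
y+ [ -0.01 -11.42  -0.08  -3.18   3.84  -1.8 ] mid [ 0.35 -5.72 -2.54 -3.18  3.84 -1.8 ]
y- [ -0.01 -11.42  -0.08   5.62   4.65  27.26] mid [ 0.35 -5.72 -2.54  5.62  4.65 27.26]
```

>>> jog_arm([
  [0.1, -1.2, -1.6, 0, 0, 0, 0],
  [0.35, -2.6, -2.5, -1.2, 1.2, -0.6, 0],
  [0.35, -5.7, -2.5, -3.18, 3.84, -1.8, 0],
  [0.35, -5.7, -2.5, -3.18, 3.84, -1.8, 0],
  [0, -11.4, 0, -3.18, 3.84, -1.8, 0],
  [0, -11.4, 0, -3.18, 3.84, -1.8, 0],
  [0, -11.4, 0, -3.18, 3.84, -1.8, 0],
  [0, -11.4, 0, -3.18, 3.84, -1.8, 0],
  [0, -11.4, 0, -3.18, 3.84, -1.8, 0],
  [0, -11.4, 0, -3.18, 3.84, -1.8, 0],
  [0, -11.4, 0, -3.18, 3.84, -1.8, 0],
])

```text
time_s: 15.62
ee_pos: [495.2, -127.7, 318.0]
tcp_rot: [0.003, 1.0, 0.001, 0.0]
force: [-0.6, 1.0, -1.0]
grip_width: 0.5
grasp_force: 0.0
```

```bash
python3 - <<'E'
from st import *
D=R.from_matrix(np.array([[-1,0,0],[0,1,0],[0,0,-1.]]))
print(rel([495,-125,170],D))
E
```

```text
15.6167 q [ 1.09  0.47 -1.21  1.76  0.46  1.24  1.32] p [ 495.23 -127.73  318.01] F [-0.55  1.03 -1.05] M [ 0.11 -0.12 -0.  ] 0.4545572793203794 0.0
tool F [0.56 1.02 1.05] tool M [-0.11 -0.12  0.  ] tilt z [ 0.  0. -1.] key a -2.297419459290448
[ 0.01  0.09  5.92  0.03  0.   -0.06]
```

>>> jog_arm([
  [0, 0, 1.5, 0, 0, 0, 0],
  [0, 0, 3, 0, 0, 0, 0],
  [0, 0, 4.5, 0, 0, 0, 0],
  [0, 0, 5.9, 0, 0, 0, 0],
  [0, 0, 5.9, 0, 0, 0, 0],
])

```text
time_s: 16.03
ee_pos: [492.1, -122.0, 166.2]
tcp_rot: [-0.002, 1.0, 0.002, -0.004]
force: [-0.5, 0.1, -0.4]
grip_width: 0.5
grasp_force: 0.0
```

```bash
python3 - <<'E'
from st import *
D=R.from_matrix(np.array([[-1,0,0],[0,1,0],[0,0,-1.]]))
print(rel([496,-105,170],D))
out=[]
for c,(u0,v0) in dict(top=(270,150),side=(270,110)).items():
    im=grab(c)[:,:,::-1].copy(); out.append(cv2.resize(im[v0:v0+100,u0:u0+100],None,fx=4,fy=4,interpolation=cv2.INTER_CUBIC))
    print(c,proj(c,s['ee_pos']))
cv2.imwrite('pics/lev.png',np.hstack(out))
E
```

```text
16.0333 q [ 0.94  0.64 -1.04  1.93  0.66  0.98  1.16] p [ 492.05 -122.05  166.16] F [-0.54  0.1  -0.43] M [ 0.1  -0.01 -0.01] 0.46231374417531973 0.0
tool F [0.53 0.1  0.44] tool M [-0.1  -0.01  0.01] tilt z [-0.01  0.   -1.  ] key a -2.284165711256485
[-0.16  0.68 -0.15  0.04 -0.07  0.04]
top [[363.02 220.53]]
side [[363.01 168.45]]
```

View pics/lev.png

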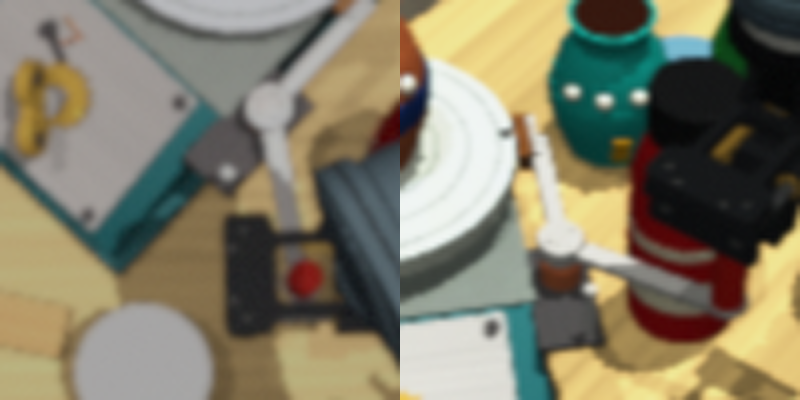

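>>> jog_arm([
  [-0.1, 0.8, 0, 0, 0, 0, 0],
  [-0.2, 1.6, 0, 0, 0, 0, 0],
  [-0.3, 2.4, 0, 0, 0, 0, 0],
  [-0.3, 2.9, 0, 0, 0, 0, 0],
  [-0.3, 2.9, 0, 0, 0, 0, 0],
])

```text
time_s: 16.55
ee_pos: [505.6, -49.3, 174.6]
tcp_rot: [-0.002, 1.0, 0.0, 0.004]
force: [0.7, -5.3, 2.7]
grip_width: 0.7
grasp_force: 2.7
```

```bash
python3 st.py
```

```text
16.55 q [ 0.81  0.62 -1.05  1.93  0.65  0.98  1.02] p [505.62 -49.3  174.6 ] F [ 0.7  -5.29  2.72] M [-0.92 -0.1   0.02] 0.6880746929192768 2.672024890780449
tool F [-0.69 -5.29 -2.72] tool M [ 0.92 -0.09 -0.03] tilt z [ 0.01  0.   -1.  ] key a -2.2894936916139894
```

>>> jog_arm([
  [-0.05, 0.15, 0, 0, 0, 0, 0],
  [-0.05, 0.25, 0, 0, 0, 0, 0],
])

```text
time_s: 16.72
ee_pos: [506.4, -46.6, 173.8]
tcp_rot: [-0.0, 1.0, -0.0, 0.003]
force: [1.2, -5.5, 3.7]
grip_width: 0.5
grasp_force: 3.1
```

```bash
python3 st.py
```

```text
16.7167 q [ 0.8   0.62 -1.05  1.93  0.65  0.98  1.01] p [506.4  -46.59 173.81] F [ 1.21 -5.46  3.74] M [-1.02 -0.41  0.02] 0.5410320108634465 3.061981201171875
tool F [-1.23 -5.46 -3.73] tool M [ 1.02 -0.41 -0.03] tilt z [ 0.01 -0.   -1.  ] key a -2.293410292334565
```

>>> jog_arm([
  [0, 0.2, 0, 0, 0, 0, 0],
  [0, 0.2, 0, 0, 0, 0, 0],
])

```text
time_s: 16.88
ee_pos: [507.2, -43.6, 173.9]
tcp_rot: [0.001, 1.0, -0.002, 0.003]
force: [2.8, -8.7, 4.1]
grip_width: 0.4
grasp_force: 4.9
```

>>> jog_arm([
  [0, 0.15, 0, 0, 0, 0, 0],
  [0, 0.15, 0, 0, 0, 0, 0],
  [0, 0.15, 0, 0, 0, 0, 0],
])

```text
time_s: 17.13
ee_pos: [507.2, -43.4, 173.8]
tcp_rot: [0.002, 1.0, -0.004, 0.003]
force: [1.4, -18.1, 8.0]
grip_width: 0.3
grasp_force: 9.3
```

```bash
python3 - <<'E'
from st import *
a=[]
for i in range(3):
    im=grab('top'); a.append(cv2.resize(im[80:230,240:390,::-1],None,fx=1.7,fy=1.7,interpolation=cv2.INTER_CUBIC))
cv2.imwrite('pics/run.png',np.hstack([a[0],a[2]])); cv2.imwrite('pics/ref.png',a[0])
print(status.get_state()['force'],status.get_state()['ee_pos'])
E
```

```text
17.1333 q [ 0.78  0.62 -1.05  1.93  0.66  0.98  0.99] p [507.15 -43.42 173.84] F [  1.35 -18.12   7.95] M [-3.33 -0.45  0.05] 0.3347448970956146 9.329474866390228
tool F [ -1.48 -18.18  -7.8 ] tool M [ 3.33 -0.46 -0.06] tilt z [ 0.01 -0.01 -1.  ] key a -2.298086282180157
[  1.63 -19.55   8.03] [507.16 -43.41 173.86]
```

View pics/run.png

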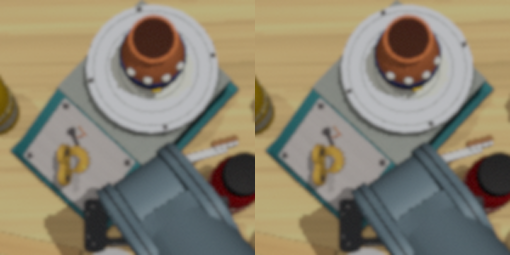

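>>> jog_arm([
  [0, 0, 0, 0, 0, 0, 0],
  [0, 0, 0, 0, 0, 0, 0],
  [0, 0, 0, 0, 0, 0, 0],
  [0, 0, 0, 0, 0, 0, 0],
  [0, 0, 0, 0, 0, 0, 0],
  [0, 0, 0, 0, 0, 0, 0],
  [0, 0, 0, 0, 0, 0, 0],
  [0, 0, 0, 0, 0, 0, 0],
  [0, 0, 0, 0, 0, 0, 0],
  [0, 0, 0, 0, 0, 0, 0],
  [0, 0, 0, 0, 0, 0, 0],
  [0, 0, 0, 0, 0, 0, 0],
  [0, 0, 0, 0, 0, 0, 0],
  [0, 0, 0, 0, 0, 0, 0],
  [0, 0, 0, 0, 0, 0, 0],
  [0, 0, 0, 0, 0, 0, 0],
  [0, 0, 0, 0, 0, 0, 0],
  [0, 0, 0, 0, 0, 0, 0],
  [0, 0, 0, 0, 0, 0, 0],
  [0, 0, 0, 0, 0, 0, 0],
])

```text
time_s: 18.95
ee_pos: [507.2, -43.4, 173.9]
tcp_rot: [0.002, 1.0, -0.004, 0.003]
force: [2.3, -17.6, 7.7]
grip_width: 0.5
grasp_force: 9.3
```

```bash
cat > w.py <<'E'
from h import *
# wheel angle from the 4 rim marks, unwrapped to 90 deg, and yellow patch on the vase
C=np.array([752,-43.,150])
def ang(im):
    g=im.astype(float).mean(2); th=np.radians(np.arange(0,360,1)); pr=np.zeros(360)
    for rr in (88,91,94,97):
        P=C+np.c_[rr*np.cos(th),rr*np.sin(th),0*th]; q=proj('top',P).astype(np.float32)
        v=cv2.remap(g.astype(np.float32),q[:,:1],q[:,1:],cv2.INTER_LINEAR)[:,0]; pr+=np.clip(np.median(v)-v,0,60)
    f=np.exp(4j*th); return np.degrees(np.angle((pr*f).sum()))/4
if __name__=='__main__':
    a0=[]
    for i in range(6):
        im=grab('top'); a0.append((round(status.get_state()['time_s'],2),round(ang(im),1)))
    print(a0,status.get_state()['force'])
    print('ref t0',ang(cv2.imread('pics/t0.png')),'t1',ang(cv2.imread('pics/t1.png')))
E
python3 w.py
```

```text
[(19.0, np.float64(-18.9)), (19.05, np.float64(-11.5)), (19.1, np.float64(-4.5)), (19.15, np.float64(1.4)), (19.2, np.float64(8.5)), (19.25, np.float64(14.8))] [  2.56109185 -17.66531394   7.21821255]
ref t0 -44.419475882463075 t1 -44.39792032835318
```

>>> jog_arm([
  [0, 0, 0, 0, 0, 0, 0],
  [0, 0, 0, 0, 0, 0, 0],
  [0, 0, 0, 0, 0, 0, 0],
  [0, 0, 0, 0, 0, 0, 0],
  [0, 0, 0, 0, 0, 0, 0],
  [0, 0, 0, 0, 0, 0, 0],
  [0, 0, 0, 0, 0, 0, 0],
  [0, 0, 0, 0, 0, 0, 0],
  [0, 0, 0, 0, 0, 0, 0],
  [0, 0, 0, 0, 0, 0, 0],
  [0, 0, 0, 0, 0, 0, 0],
  [0, 0, 0, 0, 0, 0, 0],
])

```text
time_s: 20.25
ee_pos: [507.1, -43.4, 173.8]
tcp_rot: [0.002, 1.0, -0.004, 0.003]
force: [1.7, -17.6, 7.1]
grip_width: 0.4
grasp_force: 9.3
```

```bash
python3 w.py; python3 - <<'E'
from h import *
a=cv2.imread('pics/t0.png'); b=grab('top')[:,:,::-1]
cv2.imwrite('pics/vs.png',np.hstack([cv2.resize(x[75:165,285:375],None,fx=4,fy=4,interpolation=cv2.INTER_CUBIC) for x in(a,b)]))
E
```

```text
[(20.3, np.float64(-40.8)), (20.35, np.float64(-35.0)), (20.4, np.float64(-29.5)), (20.45, np.float64(-23.9)), (20.5, np.float64(-19.5)), (20.55, np.float64(-13.9))] [  2.12212293 -17.84858949   7.302687  ]
ref t0 -44.419475882463075 t1 -44.39792032835318
```

View pics/vs.png

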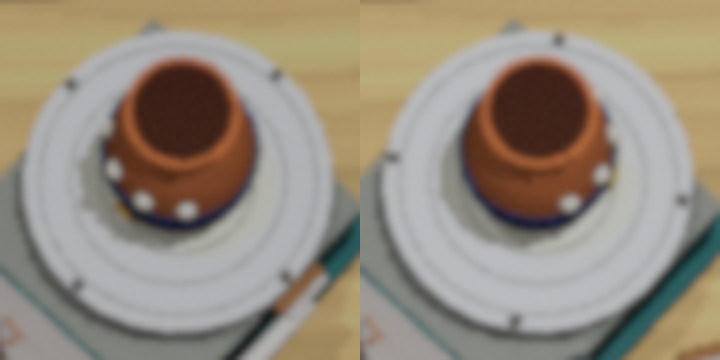

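The picture shows the vase still centred. Its yellow patch has gone from lower left to the right, which with the measured rate makes about 485° in total. I let the lever go.

>>> jog_arm([
  [0.1, -1.2, 0, 0, 0, 0, 0],
  [0.3, -2.4, 0, 0, 0, 0, 0],
  [0.3, -3.5, 0, 0, 0, 0, 0],
  [0.3, -3.6, 0, 0, 0, 0, 0],
  [0.3, -3.6, -1.5, 0, 0, 0, 0],
  [0.3, -3.6, -3, 0, 0, 0, 0],
  [0.3, -3.6, -4.5, 0, 0, 0, 0],
  [0.3, -3.6, -6, 0, 0, 0, 0],
  [0.3, -3.6, -6, 0, 0, 0, 0],
  [0.3, -3.6, -6, 0, 0, 0, 0],
  [0.3, -3.6, -6, 0, 0, 0, 0],
  [0.3, -3.6, -6, 0, 0, 0, 0],
])

```text
time_s: 21.6
ee_pos: [496.5, -126.5, 321.0]
tcp_rot: [-0.001, 1.0, 0.001, 0.0]
force: [-0.4, -0.7, -0.4]
grip_width: 0.1
grasp_force: 0.0
```

```bash
python3 w.py; python3 - <<'E'
from st import *
for c in('top','side'):
    im=grab(c).astype(int); b=cv2.imread('pics/%s0.png'%c[0])[:,:,::-1].astype(int)
    for nm,x in(('t0',b),('now',im)):
        m=(x[...,0]>150)&(x[...,1]<70)&(x[...,2]<80); P=proj(c,[496,-79,199])[0].astype(int); w=np.zeros_like(m); w[P[1]-40:P[1]+40,P[0]-40:P[0]+40]=1
        ys,xs=np.nonzero(m&w); print(c,nm,len(xs),xs.mean() if len(xs) else None,ys.mean() if len(xs) else None)
    for l in ('vase','red_paint','water_tub','mixing_tub','brush_jar','yellow_paint','tape_roll'):
        d=imaging.masks_of(c,l); print(l,[np.round(k['position']) for k in d[:2]])
E
```

```text
[(21.65, np.float64(12.2)), (21.7, np.float64(12.2)), (21.75, np.float64(12.3)), (21.8, np.float64(12.3)), (21.85, np.float64(12.2)), (21.9, np.float64(12.3))] [ 0.34615201 -0.3380272   1.0021365 ]
ref t0 -44.419475882463075 t1 -44.39792032835318
21.9 q [ 1.07  0.45 -1.19  1.75  0.44  1.24  1.34] p [ 496.99 -126.43  321.37] F [ 0.35 -0.34  1.  ] M [ 0.05 -0.2  -0.03] 0.23246418685757558 0.0
tool F [-0.35 -0.34 -1.  ] tool M [-0.05 -0.2   0.03] tilt z [ 0.  0. -1.] key a -2.290233417841889
top t0 37 345.8378378378378 218.9189189189189
top now 0 None None
vase [array([328., 110.]), array([417., 141.])]
red_paint []
water_tub [array([307., 244.])]
mixing_tub [array([326., 111.]), array([383., 266.])]
brush_jar [array([378., 266.])]
yellow_paint [array([203., 180.]), array([228., 140.])]
tape_roll [array([330., 130.])]
side t0 46 352.7173913043478 170.19565217391303
side now 0 None None
vase [array([369., 128.]), array([254., 128.])]
red_paint [array([343., 156.]), array([217., 284.])]
water_tub [array([345., 244.])]
mixing_tub [array([390., 170.])]
brush_jar [array([412., 187.])]
yellow_paint []
tape_roll [array([221., 305.])]
```

```bash
python3 -c "
from station import r
print(r.job_done())"
```

```text
the job is handed in; nothing more can be done
None
```

I wound the key to its solid stop, held the brake off for about 1.3 turns of the vase, let it spring back and handed the job in at about 22 s; the wheel stands still and the vase is still centred, but the arm hid the handle at the end, so I took its return from the wheel standing still.

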